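Finish the second course of a low shielding wall in bond

TASK

Finish the second course of the low shielding wall so that no joint lies over the joint below: lay the full-length brick flat on the wall, centred across the joint between the two lower bricks and in line with them, and close the gap at the open end with the half-length brick, flush with the end and the faces of the wall. Leave the three-quarter brick where it lies.

Things in the scene. Friction and masses are not known exactly. Their poses are not given: they have to be found in the camera images.
- wall: Fixed wall of ivory bricks. Lower course: two full bricks end to end (2 mm joint), 146 x 36 mm, 30 mm high. On it, flush at the +x end (robot's left), one fixed half brick, top at 60 mm; -x end open. Origin on the bench under the joint; x along the wall, roughly world +y; z up. Places to fill: full brick centre x = 0, half brick x = -56.5 mm; y = 0, undersides z = 30 mm; 3.5 mm gaps between.
- full_brick: Loose ivory plastic shielding brick, 72 long x 36 wide x 30 mm high, 80 g, two small dark holes on top. Flat on the bench behind the wall in a row with the other loose bricks (any order, about 85 mm between centres); an 8 mm thick black cable lies between wall and row. Origin: centre of underside; x along its length, roughly away from the robot, z up.
- half_brick: Loose ivory plastic shielding brick, 33 long x 36 wide x 30 mm high, 40 g, one small dark hole on top. Flat in the same row. Origin: centre of underside; x along its 33 mm length, roughly away from the robot, y across its 36 mm width, z up.
- three_quarter_brick: Loose ivory plastic shielding brick, 54 long x 36 wide x 30 mm high, two small dark holes on top. Flat in the same row; not needed. Origin: centre of underside; x along its length, z up.
Mind the look-alikes: they are no part of the job. Leave any yellow look-alike of the wall alone. What is shaped like the half_brick but yellow is not meant.

How it is judged:
At the end, for the whole second after the job is handed in: Full brick centred over the joint and half brick flush at the open end, each within 12 mm along and across the wall, 5 mm in height, 7 degrees of level and 10 degrees of the wall's line (the half brick may be a quarter turn round), at rest; three-quarter brick within 30 mm of its start (x of full_brick in the frame of wall between -0.012 and 0.012 m and y of full_brick in the frame of wall between -0.012 and 0.012 m and z of full_brick in the frame of wall between 0.025 and 0.035 m and angle between each of full_brick, half_brick's own z axis and vertical below 0.12 rad and linear speed of each of full_brick, half_brick below 0.02 m/s and angle between the x axis of full_brick and the x axis of wall, either way round below 0.18 rad and x of half_brick in the frame of wall between -0.0685 and -0.0445 m and y of half_brick in the frame of wall between -0.012 and 0.012 m and z of half_brick in the frame of wall between 0.025 and 0.035 m and (angle between the x axis of half_brick and the x axis of wall, either way round below 0.18 rad or angle between the y axis of half_brick and the x axis of wall, either way round below 0.18 rad) and distance of three_quarter_brick from where it was at the start of the episode below 0.03 m); the robot touches nothing.
It also fails if it takes over 45 s, if anything falls off the work surface, if the arm or the gripper's body presses on something with over 40 N, if the wrist force passes 120 N, or if a joint passes its speed limit or range.

ROBOT

A 7-joint arm with a two-finger parallel gripper is mounted at the origin on a cart in front of the work surface, level with it; the furniture and walls round the work are solid. World frame = base frame: x ahead of the robot, y to its left, z up, the work surface at z = 0. Lengths are in m, angles in rad, forces in N, time in s.
With the tool pointing down it reaches from about 0.4 to 0.85 m from the base axis. Payload 4.5 kg.
Tool frame: the origin (TCP) lies at the very end of the fingers, on their centre line; the grasp point (between the pads) lies 19 mm behind it; z points along the fingers, y is the line along which they close (so a half turn about z gives the same grasp; the last joint's range is limited). The gripper opens to 88 mm and grips with 3 to 60 N. Pads are 18 mm wide; open, the fingers measure 123 mm over their backs; the gripper's body (75 mm by 187 mm) begins 45 mm behind the grasp point.
Start: joints at [-1.108, 0.689, -0.195, 1.565, 0.157, 0.902, -0.215], TCP at [0.26, 0.568, 0.239] pointing down, gripper open.
Joint ranges: [-3.01, 3.01], [-0.46, 2.08], [-1.47, 1.51], [0.13, 2.56], [-1, 4.14], [0.04, 2.09], [-2.66, 2.66]. Speed limits (rad/s): [2.57, 2.57, 3.14, 3.14, 3.14, 3.14, 3.14].

INTERFACE

Orientations are given as a unit quaternion [x, y, z, w].
In Python, from plant import r gives the robot as it stands. The module is installed in compiled form; this text tells all that it offers.
- The arm moves only by the tool step_arm, never from a script. Its argument "increments" is a list of rows, each a list of 2 entries, a list of its own where there are three numbers: the shift along the world's x, y, z in cm, then the turn, a rotation vector about the world's x, y, z in degrees. A call has exactly 10 rows; each row shifts and turns the commanded pose from where the row before left it; what a row does not reach is not made up. A row lasts 1/10 s, in which the tool goes at most 50 mm and 8.59 degrees, less where a joint would pass 70% of its speed; a pose out of reach is approached as far as the arm can. A call is refused whole if a number of a shift passes 5 or a number of a turn 8.59, either way. A call with a gripper value outside its range is refused whole. "fingers" is the opening, from 0 (shut) to 1 (fully open), set as the call begins (left out, the last holds). The fingers move at their own pace and stop on an object; "grip_force" is the grip in N (left out, the last holds). Time passes only in rows, so rows that do not move let the fingers close, or fill a call up. It gives the time, the measured TCP pose, the force, the opening and the grip force at its end, in the units of the state.
- r.get_state(): the state, without advancing time (a new reading comes with each control period).
- r.snapshot(name): name is "scene" or "top"; returns (picture, depth): 384x512x3 uint8, red, green, blue; 384x512 float32, m along the optical axis (not along the pixel's ray), 0 where there is no reading.
- r.calibration(name): a dict with "fov_y" (degrees; the focal length in pixels is half the picture's height over the tangent of half this angle, whatever the lens; pixels are square), "cx", "cy" (the principal point, pixels), "k1" (the pictures are not rectified: a ray, as slopes to the right and down, at radius r is drawn at 1 + k1 r^2 times it, then the intrinsics apply), "R" (3x3) and "t" (3): a world point X has camera coordinates R X + t. Camera axes: x right, y down, z forward; pixel columns grow to the right and rows downward; lengths in m; the calibration is good to about 2 mm. A picture is of the moment at which its call begins. calibration takes no time and is no camera call.
- r.finish_job(): hands the job in; it is judged then, once.
The state is a dict: "clock": time; "q": joint angles; "qd": joint speeds; "joint_torque": joint torques, N m; "tool_pos": TCP position; "eef_rot": TCP orientation; "contact_force": force on the tool from outside, world axes, zero at the start; "moment": the same for the moment, N m; "opening": opening from 0.0 (shut) to 1.0 (fully open); "finger_force": force on a finger pad.
Only numpy, scipy, OpenCV 4.12 (cv2) and the standard library are available. Lean on these libraries where they do the work, as an engineer would, in place of code of your own. Each camera call takes 0.05 s, during which the arm holds its last target. There are 200 camera calls.

## Working session

There is one attempt and no reset: what is moved stays moved. The work goes in short steps, Python scripts to look and compute and a tool call to move; the robot and the scene stay as the last step left them, time stands still between calls to the robot, and variables do not carry over. Pictures are saved under pics/ and viewed, at most 10 in all, crops included, and the job is handed in when it is done.

Besides the shell and the picture viewer there is one more tool, called as a command line: name --argument value ..., lists and objects as JSON in quotes. step_arm: Moves the arm, as the interface text tells. Its arguments: {"type":"object","properties":{"increments":{"type":"array","items":{"type":"array"}},"fingers":{"type":"number"},"grip_force":{"type":"number"}},"required":["increments"]}

```bash
mkdir -p pics
python3 - <<'E'
from plant import r
import cv2,numpy as np
for n in("scene","top"):
    p,d=r.snapshot(n);cv2.imwrite(f"pics/{n}0.png",p[:,:,::-1]);np.savez(f"{n}0.npz",p=p,d=d)
    c=r.calibration(n);print(n,c)
s=r.get_state();print(s["clock"],s["tool_pos"],s["eef_rot"],s["opening"])
E
```

```text
scene {'fov_y': 45.60999169064086, 'cx': 256.1296459588349, 'cy': 193.13079875624348, 'k1': -0.08205694895440994, 'R': array([[ 0.4767563 , -0.87902888, -0.00341473],
       [-0.73955955, -0.39900696, -0.54207483],
       [ 0.47513693,  0.26096299, -0.84032328]]), 't': array([-0.03848745,  0.56508963,  0.63705046])}
top {'fov_y': 49.34119741375252, 'cx': 251.85177498510197, 'cy': 190.7502402578085, 'k1': -0.05260460988657965, 'R': array([[ 0.01288015, -0.99990906, -0.00399656],
       [-0.99300938, -0.01232207, -0.11739054],
       [ 0.11733062,  0.00548063, -0.99307779]]), 't': array([0.26782736, 0.5972757 , 0.82311719])}
0.1 [0.25965435 0.56787593 0.23800891] [ 2.12715114e-01  9.77113905e-01 -8.27321005e-04 -1.10735578e-04] 0.9986935608325566
```

View pics/top0.png

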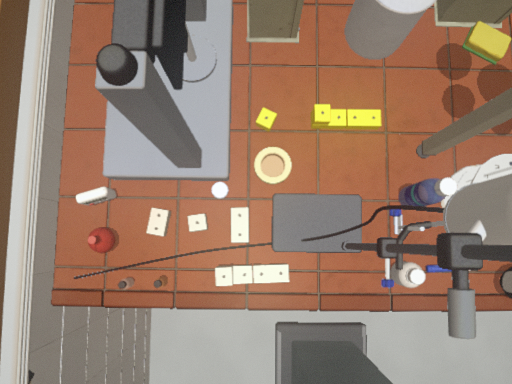

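View pics/scene0.png

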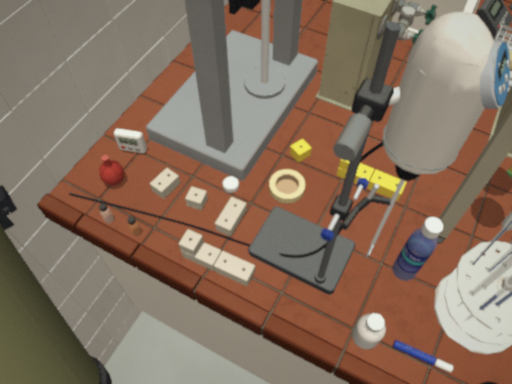

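The top view shows the loose row: three-quarter (158,222), half (197,222) and full (240,225). The wall is at (216–289, 274), with its fixed half brick on the left. A tall stand sits behind and to the left, and the yellow copies are farther away. In the scene view, the row is at (165,182), (197,197) and (231,215), and the wall at (185–253, 240–270).

```bash
cat > h.py <<'E'
import numpy as np,cv2
from plant import r
def K(n):
    c=r.calibration(n);f=192/np.tan(np.radians(c["fov_y"]/2))
    return c,np.array([[f,0,c["cx"]],[0,f,c["cy"]],[0,0,1.]])
def rays(n,uv):
    c,k=K(n)
    u=(np.float64(uv).reshape(-1,2)-k[:2,2])/k[0,0]
    s=u.copy()
    for _ in range(10): s=u/(1+c["k1"]*(s**2).sum(1,keepdims=True))
    return c,np.c_[s,np.ones(len(s))]
def plane(n,uv,z):
    c,s=rays(n,uv);d=s@c["R"];o=-c["R"].T@c["t"]
    return o+d*((z-o[2])/d[:,2])[:,None]
def cloud(n,d):
    v,u=np.mgrid[:384,:512];c,s=rays(n,np.stack([u,v],-1).reshape(-1,2))
    return ((s*d.reshape(-1,1)-c["t"])@c["R"]).reshape(384,512,3)
def ivory(p):
    h=cv2.cvtColor(p,cv2.COLOR_RGB2HSV)
    return ((h[...,1]<110)&(h[...,2]>170)).astype(np.uint8)
def rects(n,p,d,zlo,zhi,amin=60):
    """ivory top faces in a height band: centre, sizes, angle of long side in world"""
    P=cloud(n,d);m=ivory(p)*((P[...,2]>zlo)&(P[...,2]<zhi)&(d>0)).astype(np.uint8)
    m=cv2.morphologyEx(m,cv2.MORPH_CLOSE,np.ones((3,3),np.uint8))
    N,l,st,ce=cv2.connectedComponentsWithStats(m,connectivity=4)
    for i in range(1,N):
        if st[i,4]<amin: continue
        zm=np.median(P[l==i][:,2])
        ct=cv2.findContours((l==i).astype(np.uint8),cv2.RETR_EXTERNAL,cv2.CHAIN_APPROX_NONE)[0][0]
        w=plane(n,ct.reshape(-1,2),zm)[:,:2]
        (c,s,a)=cv2.minAreaRect((w*1000).astype(np.float32))
        if s[0]<s[1]: s=s[::-1];a+=90
        print(n,"px",ce[i].round(),"c mm",np.round(c,1),"size",np.round(s,1),"longdir",round((a+90)%180-90,1),"z",round(zm*1000,1))
E
python3 - <<'E'
from h import *
for n in("top","scene"):
    f=np.load(n+"0.npz");p,d=f["p"],f["d"]
    rects(n,p,d,.022,.045);rects(n,p,d,.05,.07)
f=np.load("top0.npz");P=cloud("top",f["d"])
# obstacle height map, 5 cm grid
g={}
for x,y,z in P[f["d"]>0].reshape(-1,3):
    g[(int(x//.05),int(y//.05))]=max(g.get((int(x//.05),int(y//.05)),0),z)
ys=range(10,-9,-1);print("x\\y",[y*5 for y in ys])
for x in range(18,5,-1): print(x*5,[int(100*g.get((x,y),-.01)) for y in ys])
E
```

```text
top px [157. 221.] c mm [528.8 469.1] size [54.2 35.8] longdir -9.9 z 29.8
top px [239. 224.] c mm [525.1 300.8] size [72.  35.3] longdir 2.9 z 30.0
top px [196. 222.] c mm [528.7 388.3] size [36.6 33.1] longdir -81.1 z 30.0
top px [260. 274.] c mm [425.6 256.8] size [113.8  35.8] longdir -87.3 z 30.1
top px [183. 109.] c mm [813.5 453.6] size [386.2 254.6] longdir -0.0 z 50.3
top px [466. 179.] c mm [ 621.5 -164.4] size [61.  18.6] longdir -46.4 z 50.0
top px [ 91. 195.] c mm [578.9 597.6] size [65.7 20.9] longdir -72.1 z 61.2
top px [407. 275.] c mm [429.5 -34.7] size [46.9 41.6] longdir -12.3 z 63.4
top px [223. 276.] c mm [422.6 329.5] size [34.8 31.4] longdir 1.0 z 60.1
scene px [470.   6.] c mm [1498.9   32.4] size [77.  26.6] longdir 1.0 z 24.2
scene px [164. 180.] c mm [529.1 471.4] size [53.6 35.6] longdir -8.6 z 28.4
scene px [196. 195.] c mm [528.7 388.8] size [34.4 32.6] longdir -80.9 z 28.6
scene px [230. 213.] c mm [525.2 301.1] size [72.  34.9] longdir 1.9 z 28.3
scene px [225. 261.] c mm [425.9 257.9] size [114.5  36.8] longdir -86.6 z 29.0
scene px [127. 133.] c mm [
[... 459 characters left out ...]
 0, 0, 0, 0, 0, 0, 0, 0, 0, -1]
75 [-1, -1, 5, 46, 5, 3, 3, 6, 6, 3, 3, 0, 0, 0, 0, 0, 0, 0, -1]
70 [5, 5, 48, 50, 5, 3, 3, 6, 6, 3, 3, 0, 34, 0, 0, 0, 0, 0, -1]
65 [5, 5, 52, 52, 5, 2, 2, 2, 0, 0, 0, 0, 34, 31, 12, 12, 0, -1, -1]
60 [5, 5, 52, 71, 5, 2, 2, 2, 0, 0, 0, 14, 19, 12, 20, 12, -1, -1, -1]
55 [0, 3, 3, 72, 3, 3, 2, 2, 2, 2, 53, 19, 19, 5, 1, -1, -1, -1, -1]
50 [0, 3, 3, 71, 3, 3, 2, 2, 8, 55, 53, 0, 0, 0, -1, -1, -1, -1, -1]
45 [0, 0, 0, 70, 3, 3, 2, 2, 3, 59, 53, 5, 0, 0, -1, 0, 0, -1, -1]
40 [5, 5, 3, 70, 6, 3, 3, 3, 0, 51, 0, 9, 9, 1, 0, 3, 3, -1, -1]
35 [5, 5, 1, 1, 1, 1, 1, 1, 1, 1, 1, 1, 1, 1, 1, 3, 3, -1, -1]
30 [0, -1, 0, 0, 0, 0, 0, 0, 0, -1, 0, 0, 0, 0, 0, 0, -1, -1, -1]
```

Run:
```python
from h import *
for n in("top","scene"):
    d=np.load(n+"0.npz")["d"];P=cloud(n,d)[d>0]
    for a in np.arange(.08,1.0,.08):
        q=P[(P[:,2]>a)&(P[:,2]<a+.08)&(P[:,1]>.15)&(P[:,1]<.65)&(P[:,0]>.2)&(P[:,0]<.9)]
        if len(q)>5: print(n,round(a,2),len(q),"x",q[:,0].min().round(3),q[:,0].max().round(3),"y",q[:,1].min().round(3),q[:,1].max().round(3))
```

```text
top 0.08 502 x 0.483 0.872 y 0.379 0.592
top 0.16 465 x 0.278 0.871 y 0.378 0.608
top 0.24 668 x 0.272 0.677 y 0.378 0.611
top 0.32 1283 x 0.637 0.8 y 0.362 0.428
top 0.4 4496 x 0.637 0.789 y 0.362 0.428
top 0.48 3755 x 0.637 0.743 y 0.362 0.429
top 0.64 15390 x 0.421 0.623 y 0.381 0.392
top 0.72 76 x 0.579 0.597 y 0.382 0.384
scene 0.08 976 x 0.483 0.876 y 0.378 0.593
scene 0.16 1136 x 0.247 0.875 y 0.379 0.517
scene 0.24 1606 x 0.231 0.874 y 0.379 0.518
scene 0.32 1920 x 0.238 0.771 y 0.363 0.508
scene 0.4 487 x 0.636 0.695 y 0.364 0.43
```

step_arm --increments '[[[2.65,-2.67,-0.9],[0,0,2.7]],[[2.65,-2.67,-0.9],[0,0,2.7]],[[2.65,-2.67,-0.9],[0,0,2.7]],[[2.65,-2.67,-0.9],[0,0,2.7]],[[2.65,-2.67,-0.9],[0,0,2.7]],[[2.65,-2.67,-0.9],[0,0,2.7]],[[2.65,-2.67,-0.9],[0,0,2.7]],[[2.65,-2.67,-0.9],[0,0,2.7]],[[2.65,-2.67,-0.9],[0,0,2.7]],[[2.65,-2.67,-0.9],[0,0,2.7]]]' --fingers 0.7 --grip_force 20

```text
clock: 1.1
tool_pos: [0.5256, 0.3, 0.148]
eef_rot: [-0.022, 1.0, -0.0, -0.0]
contact_force: [1.1, 1.2, -0.3]
opening: 0.7
finger_force: 0.0
```

step_arm --increments '[[[0,0.1,-2.2],[0,0,0]],[[0,0,-2.2],[0,0,0]],[[0,0,-2.2],[0,0,0]],[[0,0,-2.2],[0,0,0]],[[0,0,-1.8],[0,0,0]],[[0,0,-1.3],[0,0,0]],[[0,0,-1.0],[0,0,0]],[[0,0,-0.8],[0,0,0]],[[0,0,-0.5],[0,0,0]],[[0,0,0],[0,0,0]]]'

```text
clock: 2.1
tool_pos: [0.5247, 0.3024, 0.0064]
eef_rot: [-0.021, 1.0, -0.0, -0.0]
contact_force: [-0.9, -0.5, 0.2]
opening: 0.701
finger_force: 0.0
```

step_arm --increments '[[[0,0,0],[0,0,0]],[[0,0,0],[0,0,0]],[[0,0,0],[0,0,0]],[[0,0,0],[0,0,0]],[[0,0,0],[0,0,0]],[[0,0,0],[0,0,0]],[[0,0,0],[0,0,0]],[[0,0,0],[0,0,0]],[[0,0,0],[0,0,0]],[[0,0,0],[0,0,0]]]' --fingers 0.2 --grip_force 20

```text
clock: 3.1
tool_pos: [0.5251, 0.3025, 0.0072]
eef_rot: [-0.021, 1.0, 0.0, 0.0]
contact_force: [-0.6, 0.1, 5.4]
opening: 0.411
finger_force: 20.0
```

step_arm --increments '[[[0,0,2],[0,0,0]],[[0,0,3],[0,0,0]],[[0,0,3],[0,0,0]],[[0,0,2.5],[0,0,-5]],[[-1,0,0],[0,0,-8]],[[-1.5,0,0],[0,0,-8]],[[-1.5,-0.5,0],[0,0,-8]],[[-1.5,-0.5,0],[0,0,-8]],[[-1.5,-0.5,0],[0,0,-8]],[[-1.5,-0.5,0],[0,0,-8]]]'

```text
clock: 4.1
tool_pos: [0.439, 0.2823, 0.1115]
eef_rot: [0.43, 0.903, -0.0, -0.0]
contact_force: [0.2, -0.6, -0.7]
opening: 0.404
finger_force: 20.0
```

step_arm --increments '[[[-1.0,-0.5,0],[0,0,-8]],[[-0.5,-0.4,0],[0,0,-8]],[[0,0,0],[0,0,-8]],[[0,0,0],[0,0,-8]],[[0,0,0],[0,0,-4.6]],[[0,0,0],[0,0,0]],[[0,0,0],[0,0,0]],[[0,0,0],[0,0,0]],[[0,0,0],[0,0,0]],[[0,0,0],[0,0,0]]]'

```text
clock: 5.1
tool_pos: [0.4249, 0.2734, 0.1117]
eef_rot: [0.689, 0.725, 0.0, -0.0]
contact_force: [0.3, -0.5, -0.9]
opening: 0.411
finger_force: 20.0
```

Run:
```python
from h import *
n="scene";p,d=r.snapshot(n);cv2.imwrite("pics/s1.png",cv2.resize(p[130:330,100:340,::-1],None,fx=3,fy=3))
n="top";p2,d2=r.snapshot(n)
cv2.imwrite("pics/t1.png",cv2.resize(p2[180:330,120:340,::-1],None,fx=3,fy=3))
s=r.get_state();print(s["q"],s["tool_pos"],s["opening"])
```

```text
[-0.71511117  0.74979538  0.08539721  2.04049446 -0.16695521  0.35756074
 -0.44635221] [0.42488284 0.27341925 0.11173992] 0.40491116917643044
```

View pics/s1.png

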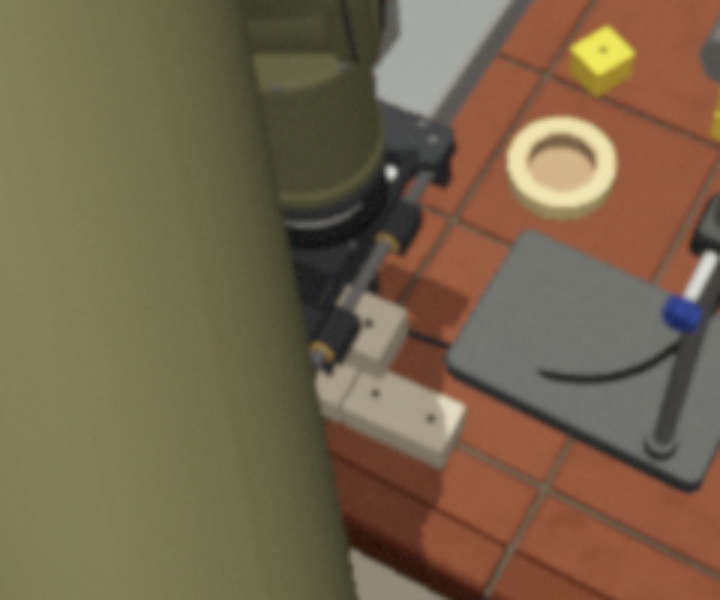

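Run:
```python
from h import *
z=.1117-.0072+.03
print(plane("scene",[[100+408/3,130+320/3],[100+375/3,130+293/3]],z), plane("scene",[[100+388/3,130+370/3]],z-.03))
```

```text
[[0.43760629 0.23282617 0.1345    ]
 [0.44381204 0.25868451 0.1345    ]] [[0.41606557 0.2355289  0.1045    ]]
```

step_arm --increments '[[[0,0,-1.2],[0,0,0]],[[0,0,-1.3],[0,0,0]],[[0,0,-1.2],[0,0,0]],[[0,0,-1.0],[0,0,0]],[[0,0,-0.8],[0,0,0]],[[0,0,-0.6],[0,0,0]],[[0,0,-0.5],[0,0,0]],[[0,0,-0.4],[0,0,0]],[[0,0,-0.3],[0,0,0]],[[0,0,0],[0,0,0]]]'

```text
clock: 6.2
tool_pos: [0.4248, 0.2734, 0.0385]
eef_rot: [0.689, 0.724, -0.0, 0.0]
contact_force: [-0.1, 0.4, -0.9]
opening: 0.406
finger_force: 20.0
```

Lower another 1 mm, release, then lift.

step_arm --increments '[[[0,0,-0.1],[0,0,0]],[[0,0,0],[0,0,0]],[[0,0,0],[0,0,0]],[[0,0,0],[0,0,0]],[[0,0,0],[0,0,0]],[[0,0,0],[0,0,0]],[[0,0,0],[0,0,0]],[[0,0,0],[0,0,0]],[[0,0,0],[0,0,0]],[[0,0,0],[0,0,0]]]'

```text
clock: 7.2
tool_pos: [0.4248, 0.2735, 0.0377]
eef_rot: [0.689, 0.724, 0.0, 0.0]
contact_force: [0.5, 0.2, -1.1]
opening: 0.406
finger_force: 20.0
```

step_arm --increments '[[[0,0,0],[0,0,0]],[[0,0,0],[0,0,0]],[[0,0,0],[0,0,0]],[[0,0,0],[0,0,0]],[[0,0,0],[0,0,0]],[[0,0,1],[0,0,0]],[[0,0,2],[0,0,0]],[[0,0,3],[0,0,0]],[[0,0,3],[0,0,0]],[[0,0,2],[0,0,0]]]' --fingers 0.68

```text
clock: 8.2
tool_pos: [0.4253, 0.2736, 0.1502]
eef_rot: [0.689, 0.724, 0.001, 0.0]
contact_force: [1.2, 0.5, -0.2]
opening: 0.679
finger_force: 0.0
```

step_arm --increments '[[[1,1.1,0],[0,0,8]],[[1,1.1,0],[0,0,8]],[[1,1.1,0],[0,0,8]],[[1,1.1,0],[0,0,8]],[[1,1.2,0],[0,0,8]],[[1,1.2,0],[0,0,8]],[[1,1.2,0],[0,0,8]],[[1,1.2,0],[0,0,8]],[[1.2,1.2,0],[0,0,8]],[[1.15,1.1,0],[0,0,8]]]'

```text
clock: 9.2
tool_pos: [0.5288, 0.3886, 0.1485]
eef_rot: [0.06, 0.998, -0.0, 0.0]
contact_force: [-0.6, -0.5, 0.6]
opening: 0.678
finger_force: 0.0
```

step_arm --increments '[[[0,0,0],[0,0,8]],[[0,0,0],[0,0,8]],[[0,0,-1],[0,0,0]],[[0,0,-1.5],[0,0,0]],[[0,0,-1.5],[0,0,0]],[[0,0,-1],[0,0,0]],[[0,0,0],[0,0,0]],[[0,0,0],[0,0,0]],[[0,0,0],[0,0,0]],[[0,0,0],[0,0,0]]]'

```text
clock: 10.2
tool_pos: [0.5287, 0.3888, 0.0984]
eef_rot: [-0.077, 0.997, 0.0, 0.001]
contact_force: [-0.3, -0.0, -0.5]
opening: 0.679
finger_force: 0.0
```

Run:
```python
from h import *
for n in("top","scene"):
    p,d=r.snapshot(n);rects(n,p,d,.022,.045);rects(n,p,d,.05,.07)
    cv2.imwrite(f"pics/{n}2.png",cv2.resize(p[130:330,100:340,::-1],None,fx=3,fy=3))
```

```text
top px [186. 105.] c mm [813.5 454.1] size [385.9 255.1] longdir 0.0 z 50.3
top px [466. 178.] c mm [ 624.6 -164.7] size [62.6 20.1] longdir -46.5 z 49.8
top px [ 91. 195.] c mm [578.9 597.6] size [65.7 20.9] longdir -72.1 z 61.1
top px [407. 274.] c mm [429.3 -34.6] size [47.3 41.6] longdir -12.3 z 63.6
scene px [470.   6.] c mm [1499.3   32.4] size [76.  26.6] longdir 1.0 z 24.4
scene px [124. 133.] c mm [576.4 605.8] size [50.6 21.6] longdir -73.1 z 60.3
scene px [458. 306.] c mm [ 541.3 -166.2] size [17.8 17.2] longdir 6.8 z 49.1
scene px [370. 332.] c mm [421.7 -38.7] size [46.2 38.8] longdir 82.3 z 62.5
```

View pics/scene2.png

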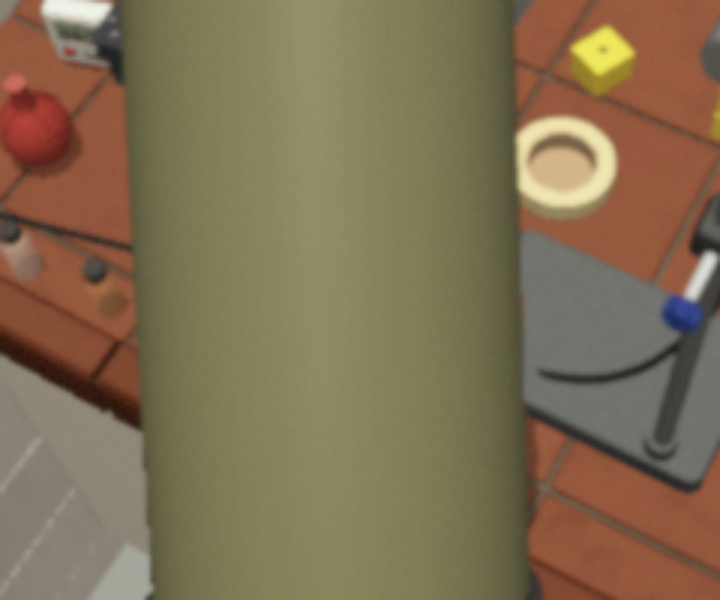

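The arm blocks this view, but the half brick hasn't been touched since it was measured and the gripper pose matches. I'll go ahead with the pick.

step_arm --increments '[[[0,0,-1.5],[0,0,0]],[[0,0,-2],[0,0,0]],[[0,0,-1.8],[0,0,0]],[[0,0,-1.3],[0,0,0]],[[0,0,-1.0],[0,0,0]],[[0,0,-0.7],[0,0,0]],[[0,0,-0.5],[0,0,0]],[[0,0,-0.4],[0,0,0]],[[0,0,0],[0,0,0]],[[0,0,0],[0,0,0]]]'

```text
clock: 11.3
tool_pos: [0.5286, 0.3887, 0.0061]
eef_rot: [-0.077, 0.997, 0.0, 0.0]
contact_force: [-0.5, 1.2, 0.6]
opening: 0.679
finger_force: 0.0
```

step_arm --increments '[[[0,0,0],[0,0,0]],[[0,0,0],[0,0,0]],[[0,0,0],[0,0,0]],[[0,0,0],[0,0,0]],[[0,0,0],[0,0,0]],[[0,0,0],[0,0,0]],[[0,0,0],[0,0,0]],[[0,0,0],[0,0,0]],[[0,0,0],[0,0,0]],[[0,0,0],[0,0,0]]]' --fingers 0.2 --grip_force 20

```text
clock: 12.3
tool_pos: [0.5284, 0.3886, 0.006]
eef_rot: [-0.077, 0.997, 0.0, 0.0]
contact_force: [-0.6, -1.7, 4.7]
opening: 0.405
finger_force: 20.0
```

step_arm --increments '[[[0,0,2],[0,0,0]],[[0,0,3],[0,0,0]],[[0,0,3],[0,0,0]],[[0,0,3],[0,0,-5]],[[0,-1,0.5],[0,0,-8]],[[0,-2,0],[0,0,-8]],[[0,-2.5,0],[0,0,-8]],[[0,-2.5,0],[0,0,-8]],[[0,-2.5,0],[0,0,-8]],[[0,-2.5,0],[0,0,-8]]]'

```text
clock: 13.3
tool_pos: [0.528, 0.2573, 0.1204]
eef_rot: [0.379, 0.926, -0.0, -0.0]
contact_force: [0.8, 0.2, 0.3]
opening: 0.408
finger_force: 20.0
```

step_arm --increments '[[[0,-2,0],[0,0,-8]],[[0,-2,0],[0,0,-8]],[[0,0,0],[0,0,-8]],[[0,0,0],[0,0,-8]],[[0,0,0],[0,0,-8]],[[0,0,0],[0,0,-2.8]],[[0,0,0],[0,0,0]],[[0,0,0],[0,0,0]],[[0,0,0],[0,0,0]],[[0,0,0],[0,0,0]]]'

```text
clock: 14.3
tool_pos: [0.5283, 0.2184, 0.1207]
eef_rot: [0.688, 0.726, -0.0, -0.0]
contact_force: [-0.1, 0.1, -0.3]
opening: 0.409
finger_force: 20.0
```

```bash
python3 - <<'E'
from h import *
for n in("top","scene"):
    p,d=r.snapshot(n);rects(n,p,d,.022,.045,30);rects(n,p,d,.05,.07,30)
    cv2.imwrite(f"pics/{n}3.png",cv2.resize(p[130:330,100:340,::-1],None,fx=3,fy=3))
E
python3 -c "
import cv2,numpy as np
cv2.imwrite('pics/b3.png',np.hstack([cv2.resize(cv2.imread('pics/'+n+'3.png'),(400,333)) for n in('top','scene')]))"
```

```text
top px [157. 221.] c mm [528.9 469.1] size [54.1 35.9] longdir -9.4 z 30.0
top px [234. 273.] c mm [426.7 309.3] size [38.5 17.5] longdir -24.6 z 30.6
top px [279. 281.] c mm [411.5 217.1] size [34.4  4. ] longdir -89.3 z 30.1
top px [183. 110.] c mm [813.4 454.5] size [385.6 255.5] longdir 0.2 z 50.3
top px [158.  66.] c mm [856.3 478.3] size [32.1 12. ] longdir 30.6 z 50.3
top px [467. 177.] c mm [ 627.9 -167. ] size [67.2 20.8] longdir -35.2 z 50.0
top px [ 91. 195.] c mm [578.9 597.6] size [65.7 20.9] longdir -72.1 z 61.2
top px [241. 276.] c mm [422.1 291.4] size [107.6  36.7] longdir -89.2 z 60.1
scene px [470.   6.] c mm [1498.4   32.4] size [77.  26.6] longdir 1.0 z 24.6
scene px [413.  30.] c mm [1293.3  150.8] size [26.6 25.3] longdir 46.1 z 24.7
scene px [118. 132.] c mm [571.4 620.2] size [25.9 18.1] longdir 37.9 z 59.9
scene px [457. 304.] c mm [ 543.6 -161.1] size [20.2 19. ] longdir -53.5 z 49.9
scene px [370. 332.] c mm [421.8 -38.7] size [46.4 39.9] longdir 84.0 z 62.3
scene px [468. 322.] c mm [ 519.6 -193.1] size [29.1 18.3] longdir -72.7 z 49.7
```

View pics/b3.png

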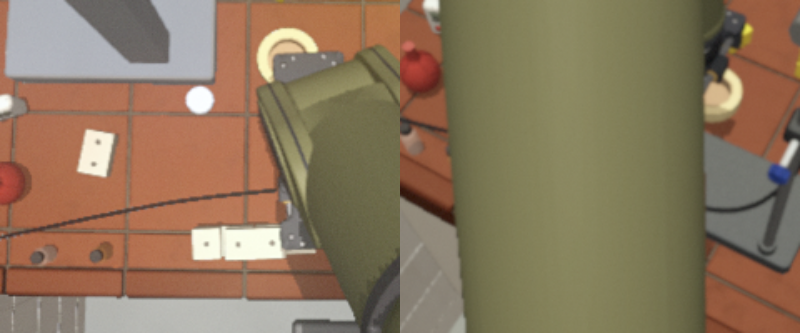

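The top view shows the full brick flat in place against the fixed half. Its open end is at y≈0.2376, where 0.2375 was expected. The three-quarter brick hasn't moved. Next I'll place the half brick.

step_arm --increments '[[[-2,-0.12,0],[0,0,0]],[[-2.5,0,0],[0,0,0]],[[-2.5,0,0],[0,0,0]],[[-2,0,0],[0,0,0]],[[-1.05,0,0],[0,0,0]],[[0,0,-1],[0,0,0]],[[0,0,-1.3],[0,0,0]],[[0,0,-1],[0,0,0]],[[0,0,-0.7],[0,0,0]],[[0,0,0],[0,0,0]]]'

```text
clock: 15.4
tool_pos: [0.428, 0.2169, 0.0796]
eef_rot: [0.688, 0.725, -0.001, -0.0]
contact_force: [0.2, -0.1, -0.6]
opening: 0.407
finger_force: 20.0
```

step_arm --increments '[[[0,0,-0.8],[0,0,0]],[[0,0,-0.8],[0,0,0]],[[0,0,-0.7],[0,0,0]],[[0,0,-0.6],[0,0,0]],[[0,0,-0.5],[0,0,0]],[[0,0,-0.4],[0,0,0]],[[0,0,-0.3],[0,0,0]],[[0,0,-0.2],[0,0,0]],[[0,0,0],[0,0,0]],[[0,0,0],[0,0,0]]]'

```text
clock: 16.4
tool_pos: [0.4279, 0.2173, 0.0378]
eef_rot: [0.688, 0.726, 0.0, 0.0]
contact_force: [0.2, 0.5, -0.3]
opening: 0.407
finger_force: 20.0
```

step_arm --increments '[[[0,0,-0.1],[0,0,0]],[[0,0,-0.05],[0,0,0]],[[0,0,0],[0,0,0]],[[0,0,0],[0,0,0]],[[0,0,0],[0,0,0]],[[0,0,0],[0,0,0]],[[0,0,0],[0,0,0]],[[0,0,0],[0,0,0]],[[0,0,0],[0,0,0]],[[0,0,0],[0,0,0]]]'

```text
clock: 17.4
tool_pos: [0.4278, 0.2172, 0.0362]
eef_rot: [0.688, 0.726, -0.0, 0.0]
contact_force: [0.9, -0.0, 0.6]
opening: 0.407
finger_force: 20.0
```

step_arm --increments '[[[0,0,0],[0,0,0]],[[0,0,0],[0,0,0]],[[0,0,0],[0,0,0]],[[0,0,0],[0,0,0]],[[0,0,0],[0,0,0]],[[0,0,1],[0,0,0]],[[0,0,2],[0,0,0]],[[0,0,3],[0,0,0]],[[0,0,3],[0,0,0]],[[0,0,3],[0,0,0]]]' --fingers 0.68

```text
clock: 18.4
tool_pos: [0.4275, 0.2171, 0.158]
eef_rot: [0.688, 0.726, 0.0, -0.0]
contact_force: [-0.2, 0.7, -0.1]
opening: 0.677
finger_force: 0.0
```

step_arm --increments '[[[1,3,1],[0,0,0]],[[1,3,0],[0,0,0]],[[1,3,0],[0,0,0]],[[1,3,0],[0,0,0]],[[1,3,0],[0,0,0]],[[1,3,0],[0,0,0]],[[1,3,0],[0,0,0]],[[0,0,0],[0,0,0]],[[0,0,0],[0,0,0]],[[0,0,0],[0,0,0]]]'

```text
clock: 19.4
tool_pos: [0.4977, 0.4255, 0.1665]
eef_rot: [0.689, 0.725, -0.001, 0.0]
contact_force: [0.2, -0.2, -0.0]
opening: 0.683
finger_force: 0.0
```

Run:
```python
from h import *
for n in("top","scene"):
    p,d=r.snapshot(n);rects(n,p,d,.022,.045,30);rects(n,p,d,.05,.07,30)
    cv2.imwrite(f"pics/{n}4.png",cv2.resize(p[130:330,100:340,::-1],(400,333)))
cv2.imwrite('pics/b4.png',np.hstack([cv2.imread('pics/'+n+'4.png') for n in('top','scene')]))
```

```text
top px [270. 272.] c mm [426.2 242.5] size [34.  24.3] longdir 0.7 z 30.1
top px [233. 274.] c mm [423.9 310.4] size [34.9  8.2] longdir -9.2 z 30.7
top px [184. 108.] c mm [813.6 454.1] size [386.1 255.1] longdir -0.0 z 50.3
top px [467. 177.] c mm [ 626.4 -166. ] size [63.8 18.3] longdir -39.8 z 49.7
top px [407. 275.] c mm [429.2 -34.7] size [47.3 41.6] longdir -12.3 z 63.3
top px [253. 276.] c mm [423.7 271.9] size [146.4  36.3] longdir -87.9 z 60.0
scene px [470.   6.] c mm [1498.4   32.4] size [77.  26.6] longdir 1.0 z 24.6
scene px [413.  30.] c mm [1292.9  150.3] size [22.7 21.8] longdir -72.8 z 24.2
scene px [161. 178.] c mm [529.8 475.3] size [54.2 28.3] longdir -6.9 z 28.4
scene px [119. 132.] c mm [573.1 617.2] size [27.  21.3] longdir -73.9 z 60.2
scene px [227. 257.] c mm [424.7 252.7] size [106.6  35.9] longdir -87.0 z 58.6
scene px [457. 306.] c mm [ 537.4 -164. ] size [31.7 14. ] longdir -18.3 z 48.9
scene px [370. 332.] c mm [421.6 -38.5] size [46.  38.8] longdir 82.3 z 62.9
scene px [463. 321.] c mm [ 520.9 -181.2] size [25.4 18.5] longdir -29.3 z 49.8
```

View pics/b4.png

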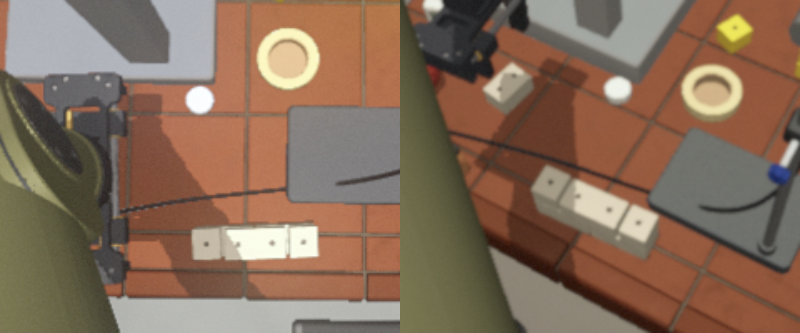

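The second course is complete: the top face measures 146 x 36 mm, level at 60 mm, with even gaps. The three-quarter brick is untouched and the gripper is clear.

```bash
python3 -c "
from plant import r
print(r.finish_job())"
```

```text
the job is handed in; nothing more can be done
None
```

I laid the full brick over the joint and closed the open end with the half brick; the course measured flush and level, the three-quarter brick was not moved, and I handed the job in at about 19.5 s (no verdict was returned).

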